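# Rebuild the spindle stack of the swatch-wheel stand

### The arm

A 6-joint arm with a two-finger parallel gripper is mounted at the origin on the work surface. World frame = base frame: x ahead of the robot, y to its left, z up, the work surface at z = 0. Lengths are in m, angles in rad, forces in N, time in s.
With the tool pointing down it reaches from about 0.35 to 0.975 m from the base axis. Payload 4.9 kg.
Tool frame: the origin (TCP) lies midway between the tips of the shut fingers; the grasp point (between the pads) lies 19 mm behind it; z points along the fingers, y is the direction in which the jaws open and shut (so a half turn about z gives the same grasp; the last joint's range is limited). The gripper opens to 85 mm and grips with 20 to 120 N. Pads are 22 mm wide; open, the fingers measure 114 mm over their backs; the gripper's body (76 mm by 85 mm) begins 54 mm behind the grasp point. The pads swing forward as they close: fully open they stand 13 mm farther back than shut.
Start: joints at [-1.235, 0.053, 1.613, -0, 1.476, -0.119], TCP at [0.275, -0.561, 0.231] pointing down, gripper open.
Joint ranges: [-3.01, 3.01], [-1.01, 2.22], [0.06, 2.58], [-1.02, 4.17], [0.09, 2.62], [-3.14, 3.14]. Speed limits (rad/s): [2.57, 2.57, 3.14, 3.14, 3.14, 3.14].

### API

Orientations are given as a rotation vector (axis times angle).
In Python, from station import ctrl gives the robot as it stands.
- The arm moves only by the tool play_rows, never from a script. Its argument "motion" is a list that holds one entry, the list of rows, each a list of 7 numbers: the closure, from -1 (fully open) to 1 (shut), then the shift along the tool's x, y, z in cm, then the turn, a rotation vector about the tool's x, y, z in degrees. A call has 1 to 20 rows; each row is the pose to reach, as a shift and turn from the pose measured when the call began, along the tool's axes at that moment; what a row does not reach only later rows make up. A row lasts 1/8 s, in which the tool goes at most 62.5 mm and 10.7 degrees, less where a joint would pass 70% of its speed; a pose out of reach is approached as far as the arm can. A call with a gripper value outside its range is refused whole. The fingers move at their own pace and stop on an object; "newtons" is the grip in N (left out, the last holds). Time passes only in rows, so rows that repeat a pose let the fingers close. It gives the time, the measured TCP pose, the force and the opening at its end, in the units of the state.
- ctrl.get_obs(): the state, without advancing time (a new reading comes with each control period).
- ctrl.get_image(name): name is "side" or "top"; returns a dict with "color" (480x640x3 uint8, red, green, blue), "mtx" (3x3 intrinsics, pixels), "T" (4x4, takes a point from camera to world coordinates). Camera axes: x right, y up, looking along -z (the intrinsics and any distortion apply to the point x, -y, -z); pixel columns grow to the right and rows downward; lengths in m; the calibration is good to about 2 mm. A picture is of the moment at which its call begins. There is no depth.
- ctrl.finish_job(): hands the job in, once; it reports no verdict.
The state is a dict: "t": time; "q": joint angles; "dq": joint speeds; "effort": joint torques, N m; "tool_pos": TCP position; "tool_rot": TCP orientation; "contact_force": force on the tool from outside, world axes, zero at the start; "wrist_torque": the same for the moment, N m; "opening": finger opening in m.
Only numpy, scipy, OpenCV 4.12 (cv2) and the standard library are available. Lean on these libraries where they do the work, as an engineer would, in place of code of your own. Each camera call takes 0.05 s, during which the arm holds its last target.

### The job

Put the three parts back on the stand's upright spindle in this order: the tall plain spacer, then the flat washer, then the flanged bushing, flange down. Feel for the spindle and lower each part all the way down by hand, gently, without letting it drop and without forcing it against the spindle's end; then press the stack down firmly but not hard until the stiff collar under it is fully home, flush with its housing, and let go. Leave the other things on the bench where they are.

Things in the scene. Friction and masses are not known exactly. Their poses are not given: they have to be found in the camera images.
- stand: Fixed grey stand. Origin: centre of its underside on the table; z up. Foot plate 130 (x) by 110 (y) by 12 mm; on it a round housing of 80 mm diameter, its top rim 30 mm above the table. An upright steel spindle rises from it. More than 30 N on the stand, spindle or collar is too much.
- slot_mid (a point): Point on the stand's centre line (x = y = 0 of the stand), 100 mm above the table, level with the flat end (0.75 mm bevel) of the 16 mm thick spindle; axes as the stand's. The spindle is clamped firmly in a slot along x: its axis lies on y = 0 but up to 10 mm ahead of or behind this point, differently each time and not measured. It will not shift under work forces.
- rim_mid (a point): Centre of the housing's rim, 30 mm above the table. Round the spindle's foot, inside the rim, a dark steel collar (38 mm wide) carries the stack. At the start its top is 5 to 8 mm above the rim. It slides down with stiff friction: about 7 N moves it, no spring, it stays where pushed, and stops hard when flush with the rim.
- spacer: Plain tube of bare aluminium standing upright: outer diameter 32 mm, height 30 mm, bore 19 mm. Origin: centre of its underside; z up along the bore. 0.04 to 0.08 kg. It goes on first, resting on the collar.
- washer: Flat ring of bare aluminium lying flat: outer diameter 40 mm, thickness 6 mm, bore 19 mm. Origin: centre of its underside; z along the bore. 0.03 to 0.06 kg. It goes on second, on the spacer.
- bushing: Flanged bushing of bare aluminium, standing flange down: flange of 40 mm diameter and 5 mm thickness at the bottom, above it a sleeve of 28 mm diameter, total height 26 mm, bore 19 mm. Origin: centre of the underside of the flange; z up along the bore. 0.05 to 0.1 kg. It goes on last, flange down on the washer; in the finished stack its underside is 66 mm and its top 92 mm above the table.
- bowl: Bystander: blue mixing bowl, 120 mm across, 55 mm high. Origin: centre of its underside.
- developer: Bystander: white bottle, 60 mm diameter, about 160 mm high. Origin: centre of its underside.
- jar: Bystander: brown glass jar, 60 mm diameter, 60 mm high. Origin: centre of its underside.
- tint_brush: Bystander: hair-colour brush, 190 mm long, lying along its x axis. Origin near its middle, at the underside.
- cap_ring: Bystander: black plastic ring with a wide opening, outer diameter 54 mm, bore 42 mm, 14 mm high; it is not one of the three parts. Origin: centre of its underside.
- comb: Bystander: black comb, 170 mm long along x, lying flat. Origin near its middle, at the underside.
There are look-alikes about, which are no part of the job. Leave any blue or pink look-alike of the spacer alone.

How it is judged:
On the way, in this order (a step that is already met when the one before it is completed fails the run):
1. the spacer is threaded on the spindle, down on the collar (x of spacer in the frame of stand between -0.0125 and 0.0125 m and y of spacer in the frame of stand between -0.006 and 0.006 m and z of spacer in the frame of stand between 0.025 and 0.042 m and angle between spacer's own z axis and vertical below 0.12 rad), for 0.2 s.
2. the washer is threaded on, down on the spacer (all of step 1 and x of washer in the frame of stand between -0.0125 and 0.0125 m and y of washer in the frame of stand between -0.006 and 0.006 m and z of washer in the frame of stand between 0.055 and 0.072 m and angle between washer's own z axis and vertical below 0.12 rad), for 0.2 s.
3. the bushing is threaded on, flange down on the washer (all of step 2 and x of bushing in the frame of stand between -0.0125 and 0.0125 m and y of bushing in the frame of stand between -0.006 and 0.006 m and z of bushing in the frame of stand between 0.061 and 0.078 m and angle between bushing's own z axis and vertical below 0.12 rad), for 0.2 s.
At the end, for the whole second after the job is handed in: Spacer, washer and bushing (flange down) are stacked on the spindle in that order, upright, and pressed home: their undersides at 30, 60 and 66 mm above the table, none more than 2.5 mm high; all released and at rest (x of spacer in the frame of stand between -0.0125 and 0.0125 m and y of spacer in the frame of stand between -0.006 and 0.006 m and z of spacer in the frame of stand between 0.026 and 0.0325 m and angle between each of spacer, washer, bushing's own z axis and vertical below 0.12 rad and x of washer in the frame of stand between -0.0125 and 0.0125 m and y of washer in the frame of stand between -0.006 and 0.006 m and z of washer in the frame of stand between 0.056 and 0.0625 m and x of bushing in the frame of stand between -0.0125 and 0.0125 m and y of bushing in the frame of stand between -0.006 and 0.006 m and z of bushing in the frame of stand between 0.062 and 0.0685 m and linear speed of each of spacer, washer, bushing below 0.02 m/s and contact force between each of spacer, washer, bushing and the fingers below 0.2 N); the robot touches nothing.
It fails at once if more than 30 N on the stand, its spindle or its collar (contact force between stand and anything else above 30 N).
It fails at once if a part was dropped down the spindle (faster than 0.4 m/s on it) (((x of spacer in the frame of stand between -0.0125 and 0.0125 m and y of spacer in the frame of stand between -0.006 and 0.006 m and z of spacer in the frame of stand between 0.02 and 0.096 m and angle between spacer's own z axis and vertical below 0.12 rad) and linear speed of spacer above 0.4 m/s) or ((x of washer in the frame of stand between -0.0125 and 0.0125 m and y of washer in the frame of stand between -0.006 and 0.006 m and z of washer in the frame of stand between 0.02 and 0.096 m and angle between washer's own z axis and vertical below 0.12 rad) and linear speed of washer above 0.4 m/s) or ((x of bushing in the frame of stand between -0.0125 and 0.0125 m and y of bushing in the frame of stand between -0.006 and 0.006 m and z of bushing in the frame of stand between 0.02 and 0.096 m and angle between bushing's own z axis and vertical below 0.12 rad) and linear speed of bushing above 0.4 m/s)).
It fails at once if another thing on the bench was moved more than 30 mm or tipped (distance of any of bowl, developer, jar, tint_brush, cap_ring, comb from where it was at the start of the episode above 0.03 m or angle between any of bowl, developer, jar's own z axis and vertical above 0.5 rad).
It also fails if it takes over 72 s, if anything falls off the work surface, if the arm or the gripper's body presses on something with over 40 N, if the wrist force passes 120 N, or if a joint passes its speed limit or range.

## Working session

There is one attempt and no reset: what is moved stays moved. The work goes in short steps, Python scripts to look and compute and a tool call to move; the robot and the scene stay as the last step left them, time stands still between calls to the robot, and variables do not carry over. Pictures are saved under pics/ and viewed, and the job is handed in when it is done.

Besides the shell and the picture viewer there is one more tool, called after "Request:" by a JSON object that holds its "method" and its "body", one argument or row to a line. play_rows: Moves the arm, as the interface text tells. Its arguments: {"type":"object","properties":{"motion":{"type":"array"},"newtons":{"type":"number"}},"required":["motion"]}

```bash
mkdir -p pics; ls; python3 - <<'E'
from station import ctrl
import cv2,numpy as np
print(ctrl.get_obs())
for n in("top","side"):
    r=ctrl.get_image(n); cv2.imwrite(f"pics/{n}0.png",r["color"][:,:,::-1]); print(n,r["mtx"],r["T"],[k for k in r])
    np.savez(f"pics/{n}0.npz",**r)
E
```

```text
pics
{'t': 0.0, 'q': array([-1.23501081e+00,  5.33341903e-02,  1.61430009e+00, -1.00475935e-05,
        1.47598961e+00, -1.19001949e-01]), 'dq': array([-1.18709627e-03,  6.30497661e-04, -4.82407522e-04, -6.62796568e-05,
        1.35505801e-05, -4.70216651e-05]), 'effort': array([ 1.29070690e-03, -3.93679833e+01, -3.70175564e+01,  9.75970238e-05,
        7.02433259e-03,  9.78004323e-06]), 'tool_pos': array([ 0.27433464, -0.56088075,  0.23007343]), 'tool_rot': array([-3.05875281e+00, -7.07784355e-01,  3.60550189e-04]), 'contact_force': array([-0.08187174, -0.14395713, -0.17987744]), 'wrist_torque': array([-0.01073279, -0.01280275,  0.00413532]), 'opening': 0.08497126759433343}
top [[618.57195145   0.         325.423533  ]
 [  0.         618.57195145 243.66646993]
 [  0.           0.           1.        ]] [[-0.0039799   0.99146645 -0.13030135  0.3838472 ]
 [-0.99997568 -0.00319972  0.0061963  -0.03124906]
 [ 0.0057265   0.13032285  0.99145507  1.56659956]
 [ 0.          0.          0.          1.        ]] ['color', 'mtx', 'T']
side [[622.60631098   0.         327.7849778 ]
 [  0.         622.60631098 237.8022045 ]
 [  0.           0.           1.        ]] [[-9.83663105e-01  1.38563291e-01 -1.14922192e-01  4.43250535e-01]
 [-1.80017820e-01 -7.54676337e-01  6.30917753e-01  6.68951264e-01]
 [ 6.92980857e-04  6.41298558e-01  7.67291130e-01  9.46355187e-01]
 [ 0.00000000e+00  0.00000000e+00  0.00000000e+00  1.00000000e+00]] ['color', 'mtx', 'T']
```

View pics/top0.png

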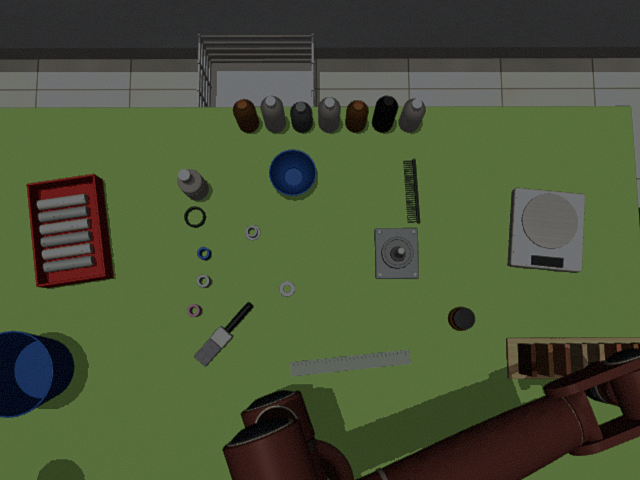

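View pics/side0.png

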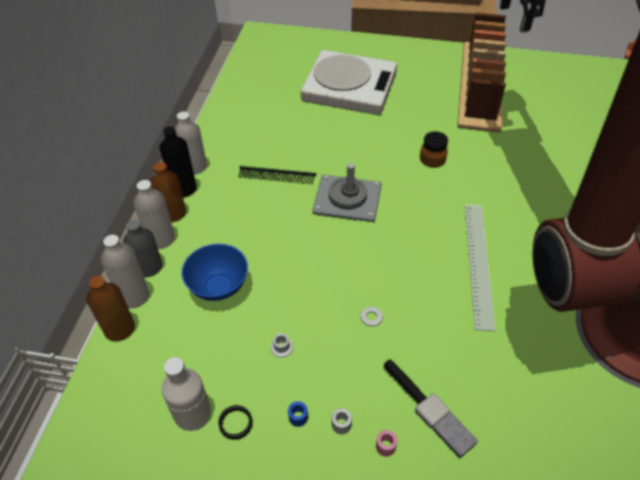

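The top view shows the spacer near (204,281), the washer near (288,289), the bushing near (252,232) and the stand near (397,253). The blue and pink look-alikes are at (204,254) and (194,310).

```bash
cat > h.py <<'E'
import numpy as np,cv2
def load(n): return dict(np.load(f"pics/{n}.npz"))
def proj(r,p):
    p=np.atleast_2d(p); T=np.linalg.inv(r["T"]); c=p@T[:3,:3].T+T[:3,3]
    c=c*[1,-1,-1]; u=c@r["mtx"].T; return u[:,:2]/u[:,2:]
def ray(r,uv,z):
    d=np.linalg.inv(r["mtx"])@[uv[0],uv[1],1]; d=r["T"][:3,:3]@(d*[1,-1,-1]); o=r["T"][:3,3]
    return o+d*(z-o[2])/d[2]
def snap(n,tag):
    from station import ctrl
    r=ctrl.get_image(n); np.savez(f"pics/{tag}.npz",**r); return r
def crop(r,uv,w,s,name):
    u,v=map(int,uv); im=r["color"][max(0,v-w):v+w,max(0,u-w):u+w,::-1]
    cv2.imwrite(f"pics/{name}.png",cv2.resize(im,None,fx=s,fy=s,interpolation=cv2.INTER_CUBIC))
E
python3 - <<'E'
from h import *
for n,pts in (("top0",[(204,281),(288,289),(252,232),(397,253)]),("side0",[(342,420),(371,316),(281,345),(348,192)])):
    r=load(n); tiles=[]
    for u,v in pts:
        w=36
        tiles.append(cv2.resize(r["color"][v-w:v+w,u-w:u+w,::-1],(390,290) if 0 else (290,290),interpolation=cv2.INTER_CUBIC))
    a=np.vstack([np.hstack(tiles[:2]),np.hstack(tiles[2:])]); a=np.clip(a*1.4,0,255).astype(np.uint8)
    cv2.imwrite(f"pics/c_{n}.png",a)
    g=r["color"].astype(int); hsv=cv2.cvtColor(r["color"],cv2.COLOR_RGB2HSV)
    for u,v in pts[:3]:
        m=(hsv[:,:,1]<90).astype(np.uint8); m2=np.zeros_like(m); m2[v-16:v+16,u-16:u+16]=m[v-16:v+16,u-16:u+16]
        c,_=cv2.findContours(m2,cv2.RETR_EXTERNAL,cv2.CHAIN_APPROX_NONE); c=max(c,key=cv2.contourArea)
        e=cv2.fitEllipse(c); print(n,(u,v),np.round(e[0],2),np.round(e[1],1),[np.round(ray(r,e[0],z),4)[:2] for z in (0,.006,.03)])
E
```

```text
top0 (204, 281) [203.05 280.71] [12.5 13.9] [array([0.4961, 0.2691]), array([0.4957, 0.268 ]), array([0.494 , 0.2634])]
top0 (288, 289) [286.57 288.46] [15.4 15.4] [array([0.4758, 0.0577]), array([0.4754, 0.0574]), array([0.474, 0.056])]
top0 (252, 232) [252.2  232.31] [15.  15.3] [array([0.6197, 0.1462]), array([0.6187, 0.1455]), array([0.6151, 0.1428])]
side0 (342, 420) [341.24 420.11] [20.  25.8] [array([0.4959, 0.2589]), array([0.4955, 0.2615]), array([0.4942, 0.2719])]
side0 (371, 316) [371.13 315.8 ] [19.2 22.2] [array([0.4757, 0.0561]), array([0.4755, 0.06  ]), array([0.4747, 0.0755])]
side0 (281, 345) [281.18 345.18] [22.3 23.9] [array([0.6207, 0.1437]), array([0.6196, 0.147 ]), array([0.6151, 0.1603])]
```

View pics/c_top0.png

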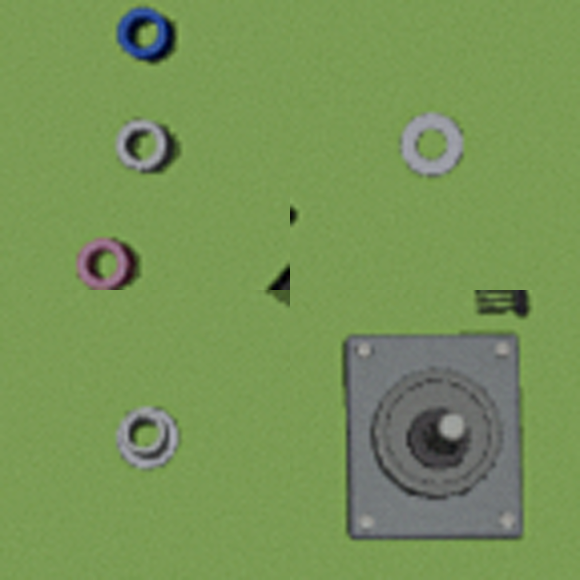

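View pics/c_side0.png

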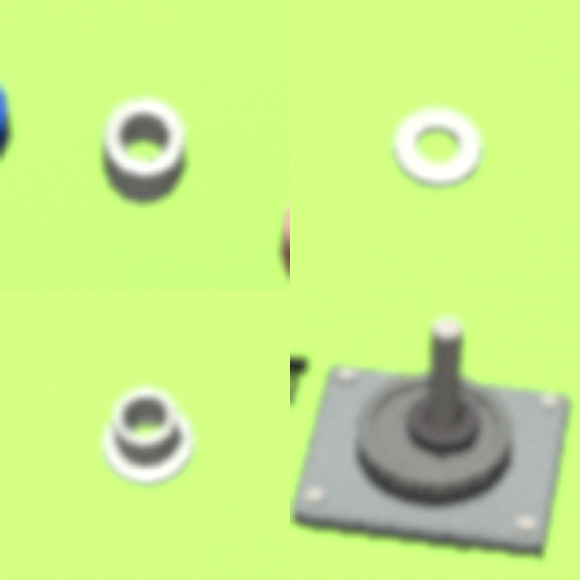

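```bash
python3 - <<'E'
from h import *
from scipy.spatial.transform import Rotation as Ro
R=Ro.from_rotvec([-3.05875281e+00, -7.07784355e-01,  3.60550189e-04]).as_matrix(); print("tool axes cols\n",R.round(3))
for n,c in (("top0",(397,253)),("side0",(348,198))):
    r=load(n); hsv=cv2.cvtColor(r["color"],cv2.COLOR_RGB2HSV); u,v=c; w=60
    m=np.zeros((480,640),np.uint8); m[v-w:v+w,u-w:u+w]=(hsv[v-w:v+w,u-w:u+w,1]<75)
    m=cv2.morphologyEx(m,cv2.MORPH_OPEN,np.ones((9,9)))
    cs,_=cv2.findContours(m,cv2.RETR_EXTERNAL,cv2.CHAIN_APPROX_NONE); k=max(cs,key=cv2.contourArea)
    h=cv2.convexHull(k)
    P=np.array([ray(r,p[0],.012 if n=="top0" else .012)[:2] for p in k]).astype(np.float32)
    e=cv2.minAreaRect(P); print(n,e, cv2.boundingRect(k))
    im=r["color"][:,:,::-1].copy(); cv2.drawContours(im,[k],-1,(0,0,255),1); crop({"color":im},c,60,5,"st_"+n)
r=load("top0")
for uv in ((401.2,251.0),): print("spindle top",ray(r,uv,.1))
r=load("side0"); uv=(348-36+(447-290)/4.03,192-36+(328-290)/4.03); print(uv,ray(r,uv,.1))
E
```

```text
tool axes cols
 [[ 0.898  0.439 -0.001]
 [ 0.439 -0.898  0.002]
 [ 0.    -0.002 -1.   ]]
top0 ((0.5640990138053894, -0.22029581665992737), (0.10915802419185638, 0.12743976712226868), 89.7967529296875) (375, 228, 44, 51)
side0 ((0.563849925994873, -0.21651166677474976), (0.12831181287765503, 0.11704453080892563), 0.24494005739688873) (314, 176, 66, 44)
spindle top [ 0.55833687 -0.22140276  0.1       ]
(350.9578163771712, 165.42928039702232) [ 0.55860915 -0.21726256  0.1       ]
```

View pics/st_top0.png

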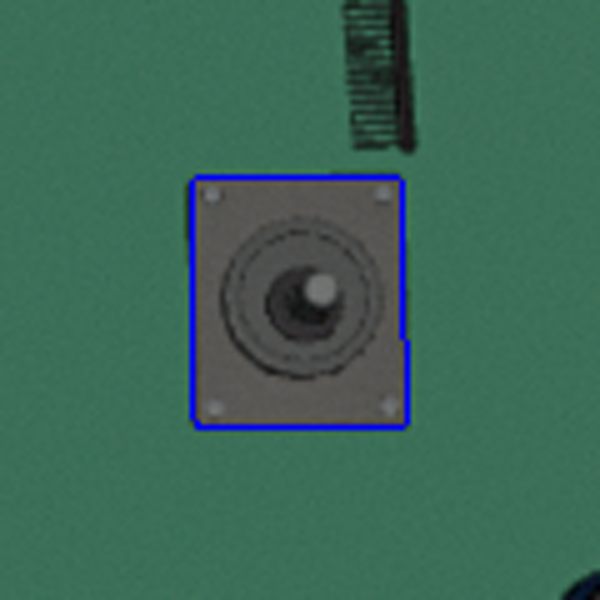

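View pics/st_side0.png

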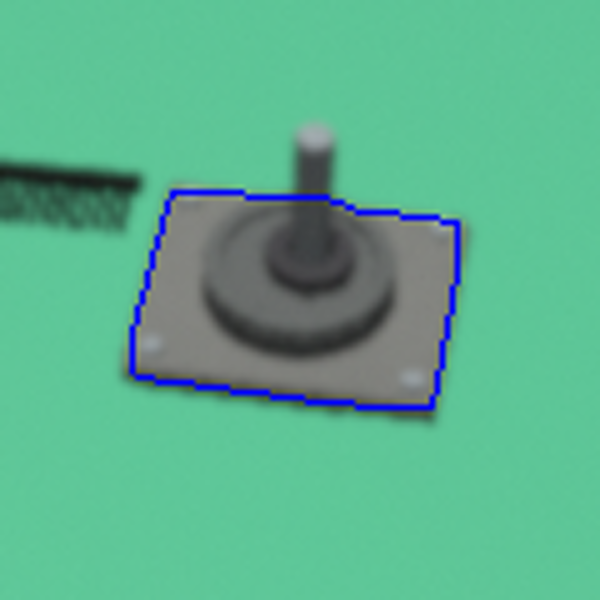

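The top picture puts the stand at about (0.564, -0.219) with the spindle slightly behind its centre, at about (0.5585, -0.2195). First move: go over the spacer with the jaws along world y, so the fingers stay clear of the look-alikes.

Request:
{"method": "play_rows", "body": {
  "motion": [
    [[-1,5,-6,0,0,0,8],[-1,11,-12,1,0,0,16],[-1,16,-18,2,0,0,26.05],[-1,21,-24,3,0,0,26.05],[-1,26,-30,4,0,0,26.05],[-1,31,-36,5,0,0,26.05],[-1,36,-42,6,0,0,26.05],[-1,41,-47.5,7,0,0,26.05],[-1,46,-53,8,0,0,26.05],[-1,50,-58,8,0,0,26.05],[-1,53.5,-62,8,0,0,26.05],[-1,56,-64.4,8,0,0,26.05],[-1,56,-64.4,8,0,0,26.05],[-1,56,-64.4,8,0,0,26.05],[-1,56,-64.4,8,0,0,26.05]]
  ],
  "newtons": 30
}}

```text
t: 1.98
tool_pos: [0.4941, 0.2661, 0.1505]
tool_rot: [-3.14, -0.006, 0.004]
contact_force: [-0.9, 0.1, 1.0]
opening: 0.0857
```

Request:
{"method": "play_rows", "body": {
  "motion": [
    [[-1,0,0.2,4,0,0,0],[-1,0,0.2,8,0,0,0],[-1,0,0.2,12,0,0,0],[-1,0,0.2,14,0,0,0],[-1,0,0.2,14.5,0,0,0],[-1,0,0.2,14.5,0,0,0],[1,0,0.2,14.5,0,0,0],[1,0,0.2,14.5,0,0,0],[1,0,0.2,14.5,0,0,0],[1,0,0.2,14.5,0,0,0],[1,0,0.2,14.5,0,0,0],[1,0,0.2,14.5,0,0,0]]
  ],
  "newtons": 30
}}

```text
t: 3.48
tool_pos: [0.4943, 0.2645, 0.0065]
tool_rot: [-3.14, -0.006, 0.002]
contact_force: [-2.0, -0.1, 5.5]
opening: 0.0319
```

```bash
python3 - <<'E'
from h import *
from station import ctrl
o=ctrl.get_obs(); print({k:np.round(o[k],4) for k in("t","tool_pos","tool_rot","contact_force","opening","q")})
for n,c in (("top",(204,281)),("side",(342,420))):
    r=snap(n,n+"1"); crop(r,c,50,6,n+"1")
E
```

```text
{'t': np.float64(3.475), 'tool_pos': array([0.4943, 0.2645, 0.0065]), 'tool_rot': array([-3.1398e+00, -6.4000e-03,  2.2000e-03]), 'contact_force': array([-1.9931, -0.1081,  5.4789]), 'opening': np.float64(0.0319), 'q': array([0.3575, 0.1515, 1.9136, 0.0024, 1.0773, 1.9231])}
```

View pics/side1.png

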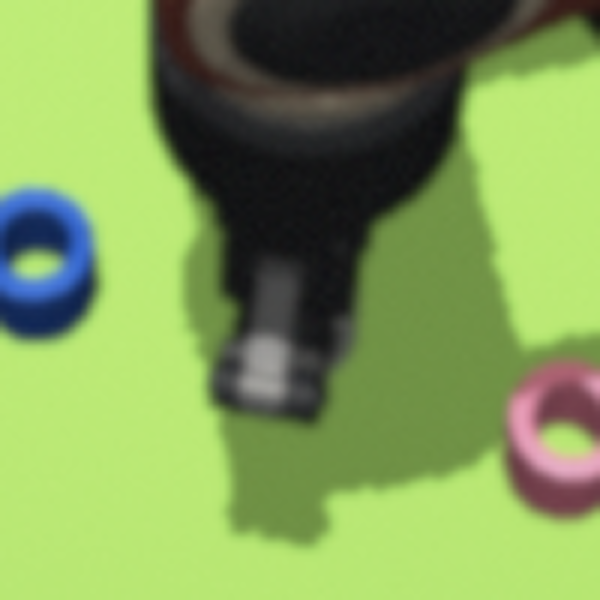

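Request:
{"method": "play_rows", "body": {
  "motion": [
    [[1,0,0,-4,0,0,0],[1,0,0,-9,0,0,0],[1,0.5,4,-12,0,0,0],[1,1.3,10,-13.35,0,0,0],[1,2.1,16,-13.35,0,0,0],[1,2.9,22,-13.35,0,0,0],[1,3.7,28,-13.35,0,0,0],[1,4.5,34,-13.35,0,0,0],[1,5.3,40,-13.35,0,0,0],[1,6.0,45,-13.35,0,0,0],[1,6.4,47.5,-13.35,0,0,0],[1,6.4,48.4,-13.35,0,0,0],[1,6.4,48.4,-13.35,0,0,0],[1,6.4,48.4,-13.35,0,0,0],[1,6.4,48.4,-13.35,0,0,0]]
  ]
}}

```text
t: 5.45
tool_pos: [0.5606, -0.2182, 0.139]
tool_rot: [-3.14, -0.009, 0.002]
contact_force: [-0.1, -0.2, -0.6]
opening: 0.0319
```

```bash
python3 - <<'E'
from h import *
from station import ctrl
o=ctrl.get_obs(); print({k:np.round(o[k],4) for k in("t","tool_pos","tool_rot","contact_force","wrist_torque","opening")})
for n,c in (("top",(400,250)),("side",(350,160))):
    r=snap(n,n+"2"); crop(r,c,50,6,n+"2")
E
```

```text
{'t': np.float64(5.45), 'tool_pos': array([ 0.5606, -0.2182,  0.139 ]), 'tool_rot': array([-3.1396e+00, -8.9000e-03,  2.2000e-03]), 'contact_force': array([-0.0738, -0.2082, -0.6233]), 'wrist_torque': array([ 0.0193, -0.0303,  0.0167]), 'opening': np.float64(0.0319)}
```

View pics/side2.png

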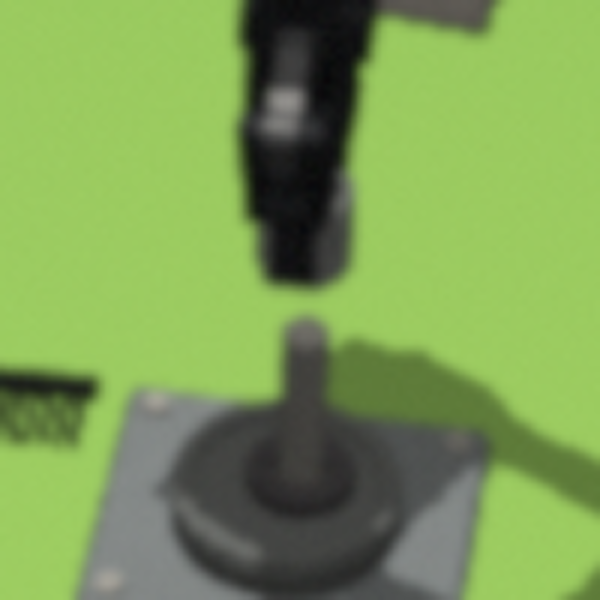

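View pics/top2.png

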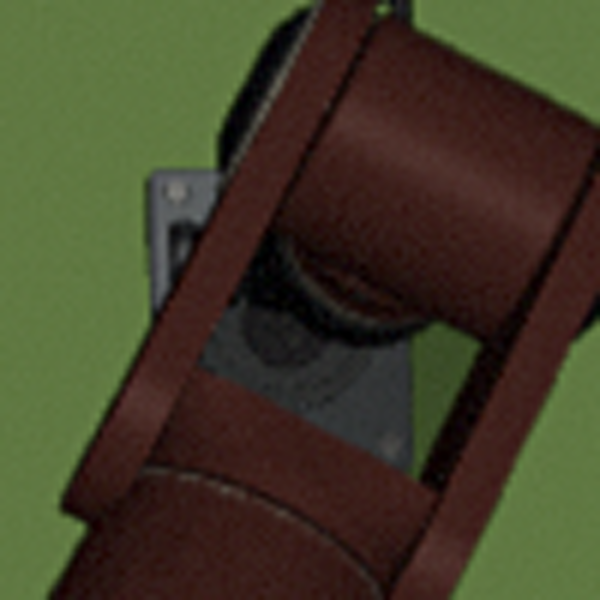

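```bash
python3 - <<'E'
from h import *
r=load("side2"); a=np.linspace(0,2*np.pi,73)
T=np.array([0.5606,-0.2182])
im=cv2.resize(r["color"][110:210,300:400,::-1],None,fx=6,fy=6,interpolation=cv2.INTER_CUBIC); im=np.clip(im*1.6,0,255).astype(np.uint8)
def ring(c,rad,z,col):
    p=proj(r,np.c_[c[0]+rad*np.cos(a),c[1]+rad*np.sin(a),0*a+z]); q=((p-[300,110]+.5)*6).astype(int); cv2.polylines(im,[q.reshape(-1,1,2)],1,col,1); print(p[:,0].min(),p[:,0].max(),p[:,1].max())
ring(T,.016,.1325,(0,0,255)); ring(T,.016,.1625,(0,0,255)); ring((.5585,-.2195),.008,.1,(255,0,0)); ring((.5585,-.2195),.019,.036,(255,0,0)); ring((.564,-.219),.040,.03,(255,0,255))
cv2.imwrite("pics/ov2.png",im)
E
```

```text
342.1877425846053 358.82473007658507 158.3269565190841
342.4809872641585 359.44404209806663 146.46863167995522
347.1185707006142 355.2635718958958 167.48973598094167
340.9675514305419 359.56519462959824 194.28531350987814
327.9975348783267 366.9990069245511 203.7263742553473
```

View pics/ov2.png

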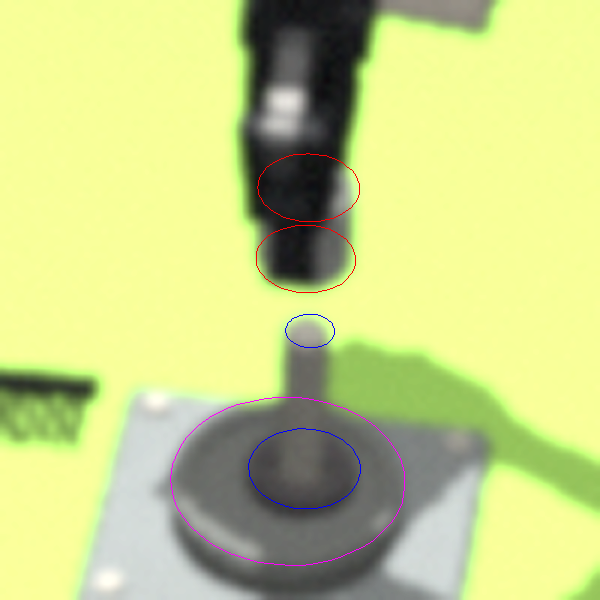

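Request:
{"method": "play_rows", "body": {
  "motion": [
    [[1,-0.18,-0.02,1,0,0,0],[1,-0.18,-0.02,2,0,0,0],[1,-0.18,-0.02,2.6,0,0,0],[1,-0.18,-0.02,2.9,0,0,0],[1,-0.18,-0.02,3.0,0,0,0],[1,-0.18,-0.02,3.1,0,0,0],[1,-0.18,-0.02,3.2,0,0,0],[1,-0.18,-0.02,3.3,0,0,0],[1,-0.18,-0.02,3.4,0,0,0],[1,-0.18,-0.02,3.4,0,0,0]]
  ]
}}

```text
t: 6.8
tool_pos: [0.5587, -0.2183, 0.105]
tool_rot: [-3.14, -0.008, 0.002]
contact_force: [-0.7, -0.7, 0.2]
opening: 0.0313
```

```bash
cat > o.py <<'E'
from h import *
from station import ctrl
o=ctrl.get_obs(); print({k:np.round(o[k],4).tolist() for k in("t","tool_pos","tool_rot","contact_force","wrist_torque","opening")})
E
python3 o.py
```

```text
{'t': 6.8, 'tool_pos': [0.5587, -0.2183, 0.105], 'tool_rot': [-3.1398, -0.0082, 0.0022], 'contact_force': [-0.7043, -0.685, 0.1905], 'wrist_torque': [0.0143, 0.0054, -0.0139], 'opening': 0.0313}
```

Request:
{"method": "play_rows", "body": {
  "motion": [
    [[1,0,0,0.1,0,0,0],[1,0,0,0.2,0,0,0],[1,0,0,0.25,0,0,0],[1,0,0,0.25,0,0,0]]
  ]
}}

```text
t: 7.3
tool_pos: [0.5587, -0.2183, 0.1025]
tool_rot: [-3.14, -0.008, 0.002]
contact_force: [-0.6, 0.1, -0.2]
opening: 0.0317
```

```bash
python3 o.py; python3 - <<'E'
from h import *
r=snap("side","side3"); crop(r,(350,160),40,7,"side3")
E
```

```text
{'t': 7.3, 'tool_pos': [0.5587, -0.2183, 0.1025], 'tool_rot': [-3.1397, -0.0082, 0.0023], 'contact_force': [-0.6444, 0.1291, -0.2473], 'wrist_torque': [0.0464, 0.0216, 0.0409], 'opening': 0.0317}
```

View pics/side3.png

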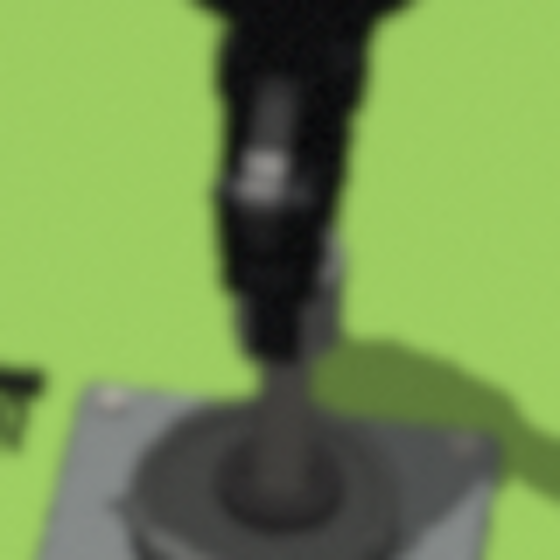

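Request:
{"method": "play_rows", "body": {
  "motion": [
    [[1,0,0,0.2,0,0,0],[1,0,0,0.5,0,0,0],[1,0,0,0.8,0,0,0],[1,0,0,1.1,0,0,0],[1,0,0,1.2,0,0,0],[1,0,0,1.2,0,0,0]]
  ]
}}

```text
t: 8.1
tool_pos: [0.5586, -0.2183, 0.0904]
tool_rot: [-3.14, -0.008, 0.003]
contact_force: [0.4, -0.7, -1.0]
opening: 0.0318
```

```bash
python3 o.py
```

```text
{'t': 8.1, 'tool_pos': [0.5586, -0.2183, 0.0904], 'tool_rot': [-3.1397, -0.0083, 0.0025], 'contact_force': [0.4333, -0.6511, -1.0447], 'wrist_torque': [-0.1112, -0.0419, -0.0475], 'opening': 0.0318}
```

Request:
{"method": "play_rows", "body": {
  "motion": [
    [[1,0,0,0.5,0,0,0],[1,0,0,1,0,0,0],[1,0,0,1.5,0,0,0],[1,0,0,2,0,0,0],[1,0,0,2.5,0,0,0],[1,0,0,3,0,0,0],[1,0,0,3.5,0,0,0],[1,0,0,3.9,0,0,0],[1,0,0,4.2,0,0,0],[1,0,0,4.3,0,0,0],[1,0,0,4.4,0,0,0],[1,0,0,4.5,0,0,0],[1,0,0,4.6,0,0,0]]
  ]
}}

```text
t: 9.72
tool_pos: [0.5586, -0.2183, 0.0444]
tool_rot: [-3.14, -0.008, 0.002]
contact_force: [0.3, -1.3, 0.9]
opening: 0.0315
```

```bash
python3 o.py
```

```text
{'t': 9.725, 'tool_pos': [0.5586, -0.2183, 0.0444], 'tool_rot': [-3.1399, -0.0083, 0.0022], 'contact_force': [0.3274, -1.3141, 0.9406], 'wrist_torque': [-0.2088, -0.094, -0.0192], 'opening': 0.0315}
```

Request:
{"method": "play_rows", "body": {
  "motion": [
    [[1,0,0,0.05,0,0,0],[1,0,0,0.1,0,0,0],[1,0,0,0.1,0,0,0]]
  ]
}}

```text
t: 10.1
tool_pos: [0.5587, -0.2183, 0.0437]
tool_rot: [-3.14, -0.008, 0.002]
contact_force: [0.2, -0.7, 3.8]
opening: 0.0316
```

```bash
python3 o.py
```

```text
{'t': 10.1, 'tool_pos': [0.5587, -0.2183, 0.0437], 'tool_rot': [-3.1399, -0.0083, 0.0022], 'contact_force': [0.2182, -0.7258, 3.7883], 'wrist_torque': [-0.0337, 0.1566, -0.0165], 'opening': 0.0316}
```

Request:
{"method": "play_rows", "body": {
  "motion": [
    [[-1,0,0,0,0,0,0],[-1,0,0,0,0,0,0],[-1,0,0,0,0,0,0],[-1,0,0,0,0,0,0],[-1,0,0,-1,0,0,0],[-1,0,0,-4,0,0,0],[-1,0,0,-8,0,0,0],[-1,0,0,-11.6,0,0,0],[-1,-1,-4,-11.6,0,0,0],[-1,-2.7,-9.5,-11.6,0,0,0],[-1,-4.5,-15,-11.6,0,0,0],[-1,-6.3,-21,-11.6,0,0,0],[-1,-7.8,-26,-10.6,0,0,0],[-1,-8.3,-27.65,-8,0,0,0],[-1,-8.3,-27.65,-6,0,0,0],[-1,-8.3,-27.65,-6,0,0,0],[-1,-8.3,-27.65,-6,0,0,0]]
  ]
}}

```text
t: 12.22
tool_pos: [0.4751, 0.0574, 0.1056]
tool_rot: [-3.14, -0.008, -0.001]
contact_force: [-0.3, 0.2, 0.5]
opening: 0.0852
```

```bash
python3 o.py; python3 - <<'E'
from h import *
r=snap("side","side4"); crop(r,(350,180),40,7,"side4")
r=snap("top","top4"); crop(r,(400,250),40,7,"top4")
E
```

```text
{'t': 12.225, 'tool_pos': [0.4751, 0.0574, 0.1056], 'tool_rot': [-3.1399, -0.0077, -0.0006], 'contact_force': [-0.3296, 0.2032, 0.489], 'wrist_torque': [-0.0305, -0.0397, -0.0013], 'opening': 0.0852}
```

View pics/side4.png

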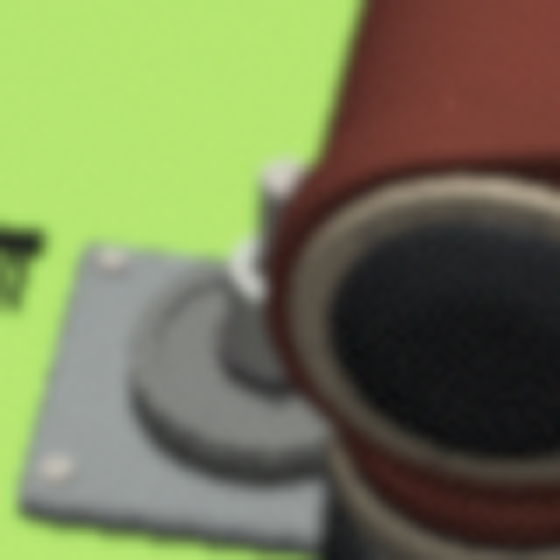

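View pics/top4.png

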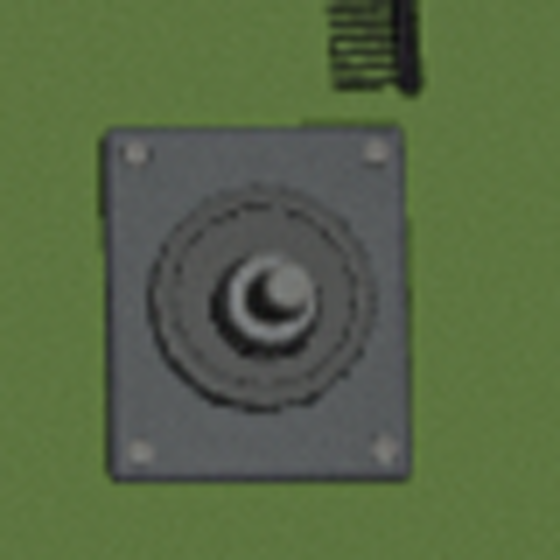

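The pictures show the spacer seated on the collar around the spindle (top crop, 272,300). Next is the washer.

Request:
{"method": "play_rows", "body": {
  "motion": [
    [[-1,0.05,0,4,0,0,0],[-1,0.05,0,8,0,0,0],[-1,0.05,0,10,0,0,0],[-1,0.05,0,10.5,0,0,0],[-1,0.05,0,10.5,0,0,0],[1,0.05,0,10.5,0,0,0],[1,0.05,0,10.5,0,0,0],[1,0.05,0,10.5,0,0,0],[1,0.05,0,10.5,0,0,0],[1,0.05,0,10.5,0,0,0],[1,0.05,0,10.5,0,0,0]]
  ],
  "newtons": 25
}}

```text
t: 13.7
tool_pos: [0.4766, 0.0575, 0.0018]
tool_rot: [-3.14, -0.007, -0.003]
contact_force: [-1.9, 0.2, 5.5]
opening: 0.0377
```

```bash
python3 o.py; python3 - <<'E'
from h import *
r=snap("side","side5"); crop(r,(371,316),40,7,"side5")
E
```

```text
{'t': 13.7, 'tool_pos': [0.4766, 0.0575, 0.0018], 'tool_rot': [-3.14, -0.0075, -0.0031], 'contact_force': [-1.9084, 0.1814, 5.4928], 'wrist_torque': [-0.016, 0.3053, 0.0032], 'opening': 0.0377}
```

View pics/side5.png

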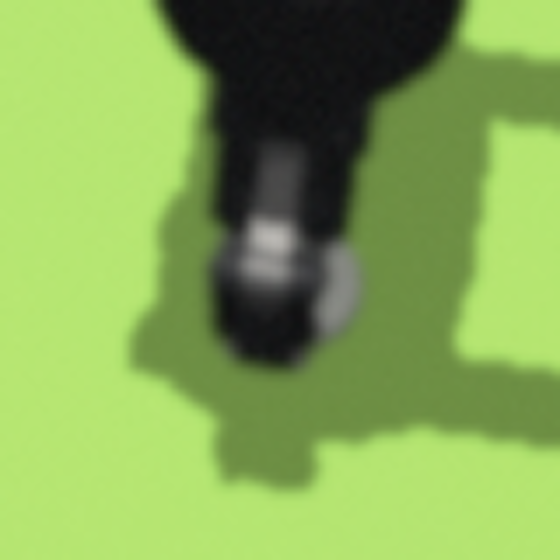

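Request:
{"method": "play_rows", "body": {
  "motion": [
    [[1,0,0,-2,0,0,0],[1,0,0,-5,0,0,0],[1,0,0,-8,0,0,0],[1,0,0,-10,0,0,0],[1,0,0,-10,0,0,0]]
  ]
}}

```text
t: 14.38
tool_pos: [0.4777, 0.0573, 0.1035]
tool_rot: [-3.14, -0.008, -0.009]
contact_force: [-0.0, 0.3, -0.6]
opening: 0.0377
```

```bash
python3 o.py; python3 - <<'E'
from h import *
r=snap("side","side6"); crop(r,proj(r,[.4766,.0575,.1])[0],40,7,"side6"); print(proj(r,[.4766,.0575,.1]))
r=snap("top","top6"); crop(r,proj(r,[.4766,.0575,.1])[0],40,7,"top6")
E
```

```text
{'t': 14.375, 'tool_pos': [0.4777, 0.0573, 0.1035], 'tool_rot': [-3.1402, -0.0075, -0.0094], 'contact_force': [-0.0199, 0.2632, -0.5994], 'wrist_torque': [0.0585, 0.0243, -0.0088], 'opening': 0.0377}
[[373.73459535 283.76175263]]
```

View pics/side6.png

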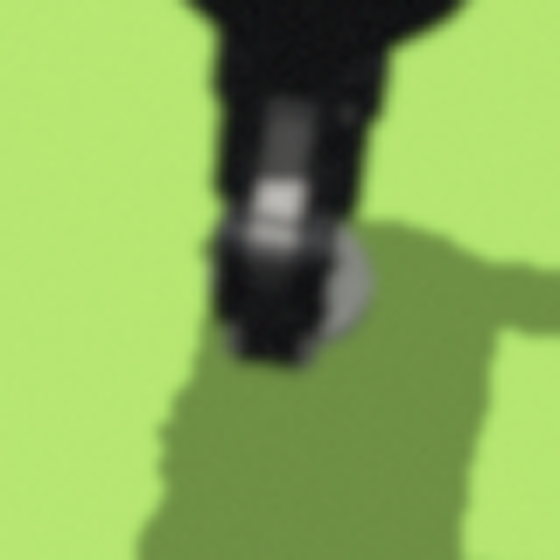

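View pics/top6.png

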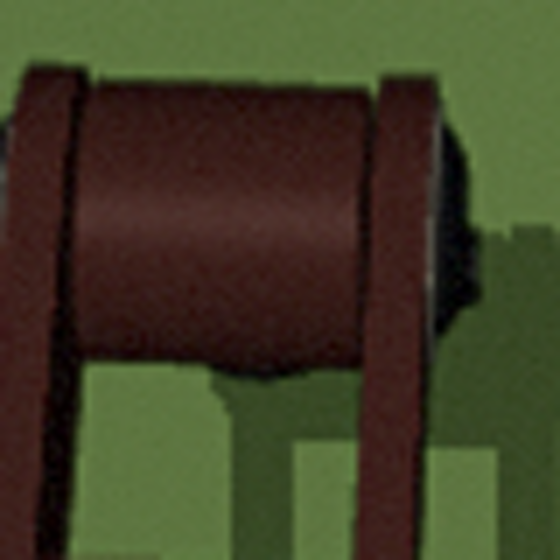

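```bash
python3 - <<'E'
from h import *
r=load("side6"); a=np.linspace(0,2*np.pi,73)
im=cv2.resize(r["color"][243:323,333:413,::-1],None,fx=7,fy=7,interpolation=cv2.INTER_CUBIC); im=np.clip(im*1.6,0,255).astype(np.uint8)
for x,col in ((.4777,(0,0,255)),(.4767,(255,0,0))):
  for z in (.1015,.1075):
    p=proj(r,np.c_[x+.02*np.cos(a),.0573+.02*np.sin(a),0*a+z]); q=((p-[333,243]+.5)*7).astype(int); cv2.polylines(im,[q.reshape(-1,1,2)],1,col,1); print(p[:,0].min(),p[:,0].max())
cv2.imwrite("pics/ov6.png",im)
E
```

```text
361.15056555600194 385.15571678969314
361.3016864843216 385.41407649633385
361.74423505571593 385.75276987178734
361.8980173931929 386.0138212731185
```

View pics/ov6.png

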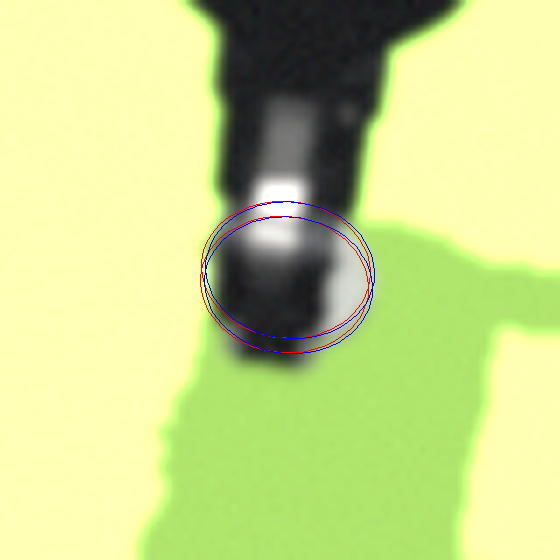

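Request:
{"method": "play_rows", "body": {
  "motion": [
    [[1,0,0,-2,0,0,0],[1,1.2,4,-2.65,0,0,0],[1,2.8,9.5,-2.65,0,0,0],[1,4.5,15,-2.65,0,0,0],[1,6,20.5,-2.65,0,0,0],[1,7.3,25,-2.65,0,0,0],[1,8.05,27,-2.65,0,0,0],[1,8.05,27.6,-2.65,0,0,0],[1,8.05,27.6,-2.65,0,0,0],[1,8.05,27.6,-2.65,0,0,0]]
  ]
}}

```text
t: 15.72
tool_pos: [0.5574, -0.2168, 0.1268]
tool_rot: [-3.139, -0.01, -0.001]
contact_force: [-0.0, 0.4, -0.6]
opening: 0.037
```

```bash
python3 o.py; python3 - <<'E'
from h import *
r=snap("side","side7"); crop(r,(350,160),40,7,"side7")
E
```

```text
{'t': 15.725, 'tool_pos': [0.5574, -0.2168, 0.1268], 'tool_rot': [-3.1394, -0.0097, -0.0008], 'contact_force': [-0.0284, 0.4028, -0.6254], 'wrist_torque': [-0.0295, -0.0406, -0.0082], 'opening': 0.037}
```

View pics/side7.png

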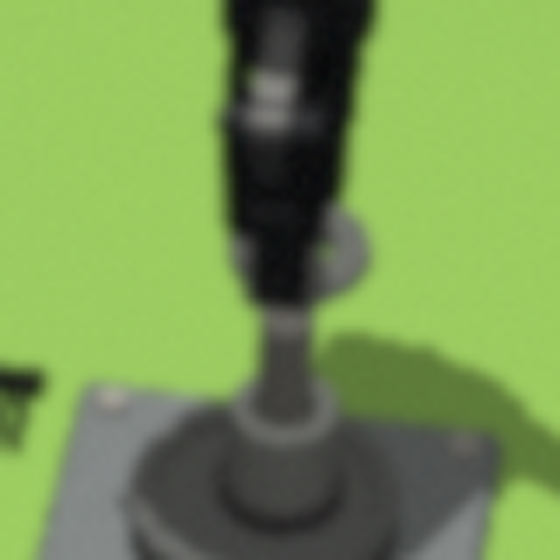

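Request:
{"method": "play_rows", "body": {
  "motion": [
    [[1,0.22,0.15,0.5,0,0,0],[1,0.22,0.15,1.5,0,0,0],[1,0.22,0.15,2.0,0,0,0],[1,0.22,0.15,2.2,0,0,0],[1,0.22,0.15,2.3,0,0,0],[1,0.22,0.15,2.4,0,0,0],[1,0.22,0.15,2.5,0,0,0],[1,0.22,0.15,2.6,0,0,0],[1,0.22,0.15,2.65,0,0,0],[1,0.22,0.15,2.65,0,0,0]]
  ]
}}

```text
t: 17.02
tool_pos: [0.5598, -0.2184, 0.1005]
tool_rot: [-3.14, -0.01, -0.001]
contact_force: [-0.2, -0.7, -0.3]
opening: 0.0375
```

```bash
python3 o.py; python3 - <<'E'
from h import *
r=snap("side","side8"); crop(r,(350,160),40,7,"side8")
E
```

```text
{'t': 17.025, 'tool_pos': [0.5598, -0.2184, 0.1005], 'tool_rot': [-3.1397, -0.0098, -0.0015], 'contact_force': [-0.2015, -0.7475, -0.3022], 'wrist_torque': [-0.0629, -0.088, 0.0357], 'opening': 0.0375}
```

View pics/side8.png

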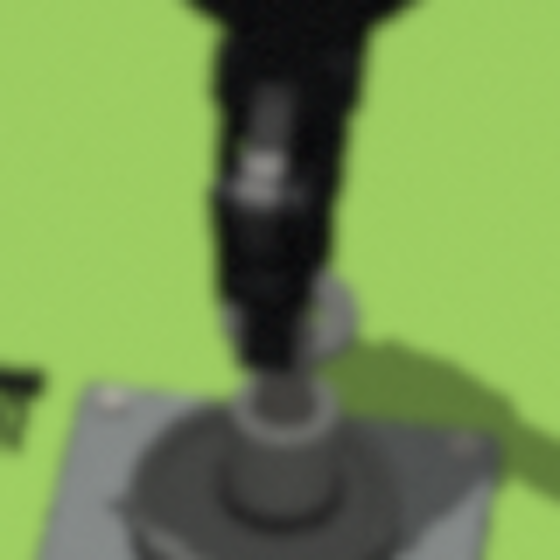

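Request:
{"method": "play_rows", "body": {
  "motion": [
    [[1,0,0,0.1,0,0,0],[1,0,0,0.2,0,0,0],[1,0,0,0.3,0,0,0],[1,0,0,0.4,0,0,0],[1,0,0,0.4,0,0,0]]
  ]
}}

```text
t: 17.7
tool_pos: [0.5598, -0.2184, 0.0964]
tool_rot: [-3.14, -0.01, -0.002]
contact_force: [-0.4, -0.9, -1.3]
opening: 0.0376
```

```bash
python3 o.py; python3 - <<'E'
from h import *
r=snap("side","side9"); crop(r,(350,160),40,7,"side9")
E
```

```text
{'t': 17.7, 'tool_pos': [0.5598, -0.2184, 0.0964], 'tool_rot': [-3.1398, -0.0098, -0.0016], 'contact_force': [-0.4096, -0.91, -1.3262], 'wrist_torque': [-0.069, -0.0794, -0.0208], 'opening': 0.0376}
```

View pics/side9.png

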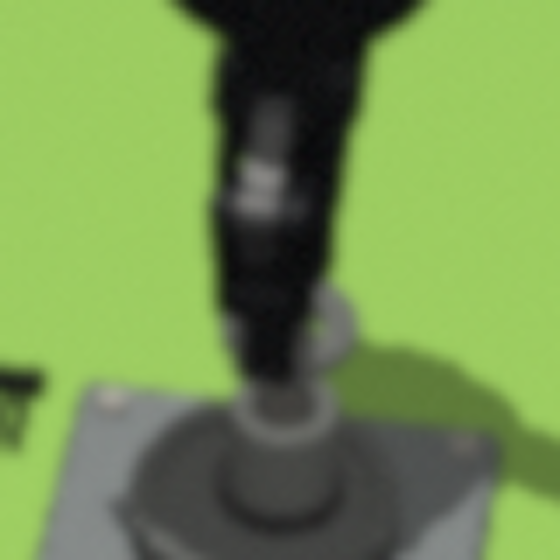

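Request:
{"method": "play_rows", "body": {
  "motion": [
    [[1,0,0,0.4,0,0,0],[1,0,0,0.8,0,0,0],[1,0,0,1.2,0,0,0],[1,0,0,1.6,0,0,0],[1,0,0,2.0,0,0,0],[1,0,0,2.3,0,0,0],[1,0,0,2.5,0,0,0],[1,0,0,2.6,0,0,0],[1,0,0,2.7,0,0,0],[1,0,0,2.75,0,0,0],[1,0,0,2.75,0,0,0]]
  ]
}}

```text
t: 19.12
tool_pos: [0.5599, -0.2184, 0.0691]
tool_rot: [-3.14, -0.01, -0.002]
contact_force: [-0.6, -0.5, 0.8]
opening: 0.0374
```

```bash
python3 o.py; python3 - <<'E'
from h import *
r=snap("side","side10"); crop(r,(350,170),40,7,"side10")
E
```

```text
{'t': 19.125, 'tool_pos': [0.5599, -0.2184, 0.0691], 'tool_rot': [-3.1398, -0.0098, -0.0016], 'contact_force': [-0.574, -0.4851, 0.8057], 'wrist_torque': [-0.0443, 0.0184, 0.0232], 'opening': 0.0374}
```

View pics/side10.png

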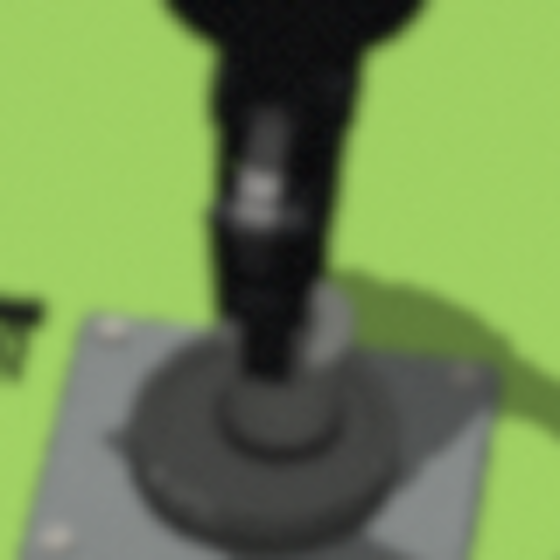

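Almost down. I'll lower it the last millimetre.

Request:
{"method": "play_rows", "body": {
  "motion": [
    [[1,0,0,0.05,0,0,0],[1,0,0,0.1,0,0,0],[1,0,0,0.1,0,0,0]]
  ]
}}

```text
t: 19.55
tool_pos: [0.56, -0.2185, 0.0689]
tool_rot: [-3.14, -0.01, -0.002]
contact_force: [-2.5, -0.2, 5.4]
opening: 0.0374
```

```bash
python3 o.py
```

```text
{'t': 19.55, 'tool_pos': [0.56, -0.2185, 0.0689], 'tool_rot': [-3.1399, -0.0098, -0.0019], 'contact_force': [-2.4805, -0.1728, 5.3622], 'wrist_torque': [0.127, 0.3407, -0.0061], 'opening': 0.0374}
```

Request:
{"method": "play_rows", "body": {
  "motion": [
    [[-1,0,0,0,0,0,0],[-1,0,0,0,0,0,0],[-1,0,0,0,0,0,0],[-1,0,0,-1,0,0,0],[-1,0,0,-4,0,0,0],[-1,0,0,-8,0,0,0],[-1,0.5,-4,-9.6,0,0,0.35],[-1,1.5,-10,-9.6,0,0,0.35],[-1,2.5,-16,-9.6,0,0,0.35],[-1,3.7,-22,-9.6,0,0,0.35],[-1,4.8,-28,-9.6,0,0,0.35],[-1,5.7,-33,-8,0,0,0.35],[-1,6.13,-36,-5,0,0,0.35],[-1,6.13,-36.4,-3,0,0,0.35],[-1,6.13,-36.4,-3,0,0,0.35],[-1,6.13,-36.4,-3,0,0,0.35]]
  ]
}}

```text
t: 21.55
tool_pos: [0.6197, 0.1448, 0.1007]
tool_rot: [-3.14, 0.002, -0.004]
contact_force: [-0.1, 0.3, 0.9]
opening: 0.0855
```

```bash
python3 o.py; python3 - <<'E'
from h import *
r=snap("side","side11"); crop(r,(350,180),40,7,"side11")
r=snap("top","top11"); crop(r,(400,250),40,7,"top11")
E
```

```text
{'t': 21.55, 'tool_pos': [0.6197, 0.1448, 0.1007], 'tool_rot': [-3.14, 0.0019, -0.0043], 'contact_force': [-0.1374, 0.3423, 0.8621], 'wrist_torque': [-0.0071, 0.0022, 0.0169], 'opening': 0.0855}
```

View pics/side11.png

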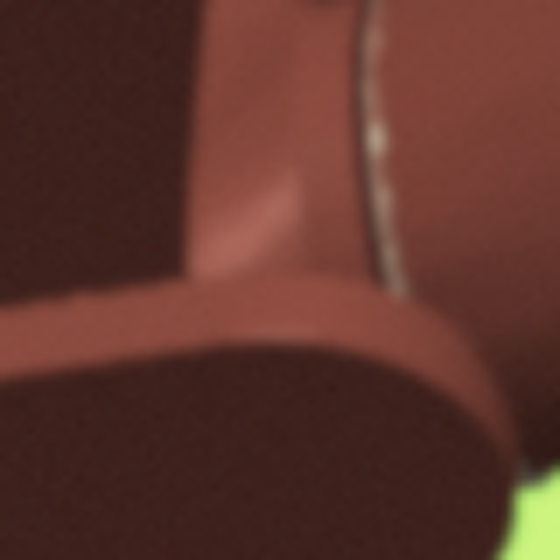

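View pics/top11.png

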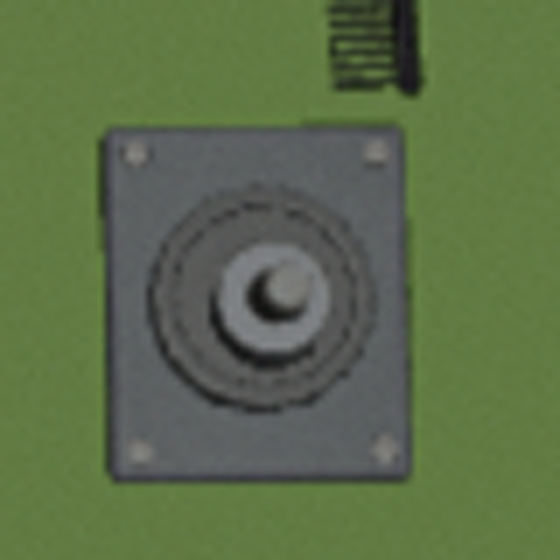

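The top crop shows the washer flat on the spacer around the spindle (275,297). Now I grip the bushing by its sleeve, with the fingertips above the flange.

Request:
{"method": "play_rows", "body": {
  "motion": [
    [[-1,-0.05,-0.12,3,0,0,0],[-1,-0.05,-0.12,6,0,0,0],[-1,-0.05,-0.12,8.5,0,0,0],[-1,-0.05,-0.12,9.15,0,0,0],[-1,-0.05,-0.12,9.15,0,0,0],[1,-0.05,-0.12,9.15,0,0,0],[1,-0.05,-0.12,9.15,0,0,0],[1,-0.05,-0.12,9.15,0,0,0],[1,-0.05,-0.12,9.15,0,0,0],[1,-0.05,-0.12,9.15,0,0,0],[1,-0.05,-0.12,9.15,0,0,0]]
  ],
  "newtons": 35
}}

```text
t: 23.02
tool_pos: [0.6205, 0.1464, 0.0108]
tool_rot: [-3.14, 0.002, -0.008]
contact_force: [-0.7, 0.7, 5.6]
opening: 0.0267
```

```bash
python3 o.py
```

```text
{'t': 23.025, 'tool_pos': [0.6205, 0.1464, 0.0108], 'tool_rot': [-3.1395, 0.002, -0.0077], 'contact_force': [-0.6978, 0.7241, 5.5777], 'wrist_torque': [0.0537, 0.1996, -0.0148], 'opening': 0.0267}
```

Request:
{"method": "play_rows", "body": {
  "motion": [
    [[1,0,0,-2,0,0,0],[1,0,0,-6,0,0,0],[1,0,0,-10,0,0,0],[1,-0.6,4,-12.4,0,0,0],[1,-1.6,10,-12.4,0,0,0],[1,-2.6,16,-12.4,0,0,0],[1,-3.6,22,-12.4,0,0,0],[1,-4.6,28,-12.4,0,0,0],[1,-5.4,33,-12.4,0,0,0],[1,-6,36,-12.4,0,0,0],[1,-6,36.5,-12.4,0,0,0],[1,-6,36.5,-12.4,0,0,0],[1,-6,36.5,-12.4,0,0,0]]
  ]
}}

```text
t: 24.65
tool_pos: [0.5596, -0.2176, 0.1338]
tool_rot: [-3.139, -0.0, -0.008]
contact_force: [0.1, -0.0, -0.1]
opening: 0.0266
```

```bash
python3 o.py; python3 - <<'E'
from h import *
r=snap("side","side12"); crop(r,(350,155),40,7,"side12")
E
```

```text
{'t': 24.65, 'tool_pos': [0.5596, -0.2176, 0.1338], 'tool_rot': [-3.1392, -0.0002, -0.0076], 'contact_force': [0.1418, -0.0437, -0.1212], 'wrist_torque': [-0.01, 0.0027, 0.0176], 'opening': 0.0266}
```

View pics/side12.png

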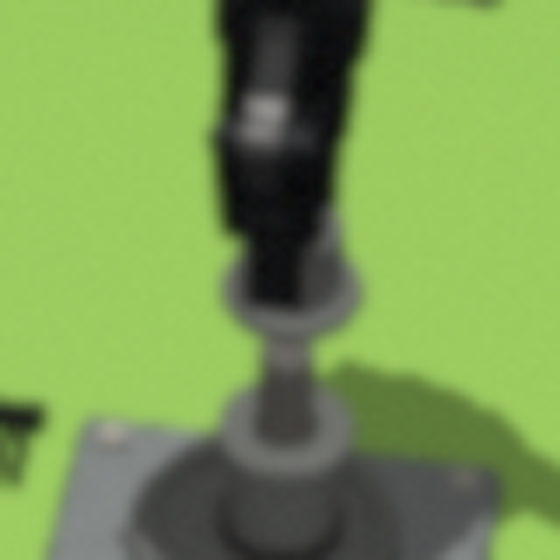

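Request:
{"method": "play_rows", "body": {
  "motion": [
    [[1,0.07,0.07,0.5,0,0,0],[1,0.07,0.07,1.2,0,0,0],[1,0.07,0.07,1.8,0,0,0],[1,0.07,0.07,2.1,0,0,0],[1,0.07,0.07,2.2,0,0,0],[1,0.07,0.07,2.3,0,0,0],[1,0.07,0.07,2.4,0,0,0],[1,0.07,0.07,2.5,0,0,0],[1,0.07,0.07,2.55,0,0,0],[1,0.07,0.07,2.55,0,0,0]]
  ]
}}

```text
t: 25.95
tool_pos: [0.5605, -0.2183, 0.1083]
tool_rot: [-3.139, -0.0, -0.008]
contact_force: [-0.4, -0.3, -1.1]
opening: 0.0263
```

```bash
python3 o.py; python3 - <<'E'
from h import *
r=snap("side","side13"); crop(r,(350,155),40,7,"side13")
E
```

```text
{'t': 25.95, 'tool_pos': [0.5605, -0.2183, 0.1083], 'tool_rot': [-3.1394, -0.0005, -0.0076], 'contact_force': [-0.3988, -0.348, -1.0682], 'wrist_torque': [-0.0075, 0.0052, -0.0058], 'opening': 0.0263}
```

View pics/side13.png

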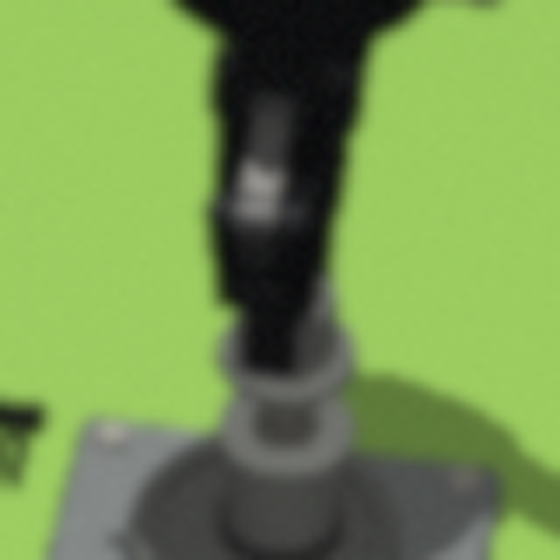

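Request:
{"method": "play_rows", "body": {
  "motion": [
    [[1,0,0,0.15,0,0,0],[1,0,0,0.3,0,0,0],[1,0,0,0.6,0,0,0],[1,0,0,0.9,0,0,0],[1,0,0,1.2,0,0,0],[1,0,0,1.5,0,0,0],[1,0,0,1.8,0,0,0],[1,0,0,2.0,0,0,0],[1,0,0,2.1,0,0,0],[1,0,0,2.2,0,0,0],[1,0,0,2.3,0,0,0],[1,0,0,2.3,0,0,0]]
  ]
}}

```text
t: 27.5
tool_pos: [0.5606, -0.2183, 0.0852]
tool_rot: [-3.139, -0.0, -0.008]
contact_force: [-0.6, -0.7, -1.2]
opening: 0.0265
```

```bash
python3 o.py
```

```text
{'t': 27.5, 'tool_pos': [0.5606, -0.2183, 0.0852], 'tool_rot': [-3.1395, -0.0005, -0.0077], 'contact_force': [-0.559, -0.6983, -1.1941], 'wrist_torque': [-0.1478, -0.0146, -0.0286], 'opening': 0.0265}
```

Request:
{"method": "play_rows", "body": {
  "motion": [
    [[1,0,0,0.05,0,0,0],[1,0,0,0.1,0,0,0],[1,0,0,0.15,0,0,0],[1,0,0,0.2,0,0,0],[1,0,0,0.2,0,0,0]]
  ]
}}

```text
t: 28.12
tool_pos: [0.5609, -0.2183, 0.0838]
tool_rot: [-3.139, -0.001, -0.008]
contact_force: [-1.0, -0.2, 4.0]
opening: 0.0264
```

```bash
python3 o.py
```

```text
{'t': 28.125, 'tool_pos': [0.5609, -0.2183, 0.0838], 'tool_rot': [-3.1395, -0.0006, -0.0083], 'contact_force': [-0.9547, -0.2032, 3.9659], 'wrist_torque': [0.0746, 0.1694, 0.0365], 'opening': 0.0264}
```

Request:
{"method": "play_rows", "body": {
  "motion": [
    [[1,0,0,0.05,0,0,0],[1,0,0,0.1,0,0,0],[1,0,0,0.15,0,0,0],[1,0,0,0.2,0,0,0],[1,0,0,0.25,0,0,0],[1,0,0,0.3,0,0,0],[1,0,0,0.35,0,0,0],[1,0,0,0.4,0,0,0]]
  ],
  "newtons": 50
}}

```text
t: 29.12
tool_pos: [0.5609, -0.2183, 0.0798]
tool_rot: [-3.14, -0.001, -0.008]
contact_force: [-1.9, 0.9, 4.7]
opening: 0.0258
```

```bash
python3 o.py
```

```text
{'t': 29.125, 'tool_pos': [0.5609, -0.2183, 0.0798], 'tool_rot': [-3.1396, -0.0005, -0.0085], 'contact_force': [-1.8658, 0.9169, 4.7484], 'wrist_torque': [0.134, 0.2466, -0.0212], 'opening': 0.0258}
```

Request:
{"method": "play_rows", "body": {
  "motion": [
    [[1,0,0,0.05,0,0,0],[1,0,0,0.1,0,0,0],[1,0,0,0.15,0,0,0],[1,0,0,0.2,0,0,0],[1,0,0,0.25,0,0,0],[1,0,0,0.25,0,0,0]]
  ]
}}

```text
t: 29.88
tool_pos: [0.5609, -0.2183, 0.0772]
tool_rot: [-3.14, -0.001, -0.008]
contact_force: [-1.0, 0.5, 4.0]
opening: 0.0257
```

```bash
python3 o.py; python3 - <<'E'
from h import *
r=snap("side","side14"); crop(r,(350,175),40,7,"side14")
E
```

```text
{'t': 29.875, 'tool_pos': [0.5609, -0.2183, 0.0772], 'tool_rot': [-3.1396, -0.0005, -0.0085], 'contact_force': [-0.9933, 0.4623, 4.0243], 'wrist_torque': [0.1518, 0.2487, -0.0036], 'opening': 0.0257}
```

View pics/side14.png

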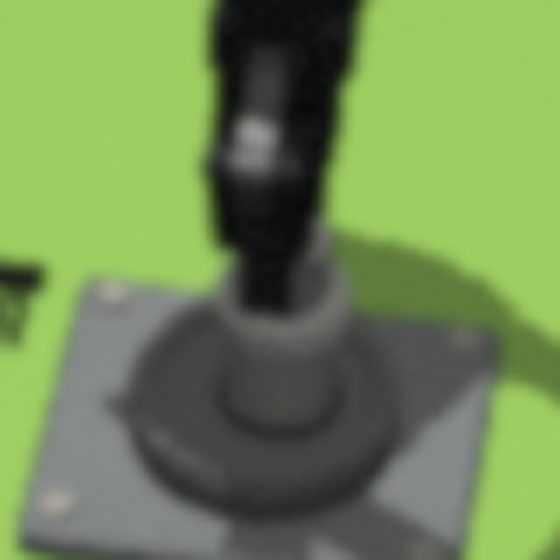

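Request:
{"method": "play_rows", "body": {
  "motion": [
    [[1,0,0,0.04,0,0,0],[1,0,0,0.08,0,0,0],[1,0,0,0.12,0,0,0],[1,0,0,0.12,0,0,0]]
  ]
}}

```text
t: 30.42
tool_pos: [0.5612, -0.2184, 0.0768]
tool_rot: [-3.14, -0.001, -0.009]
contact_force: [-2.4, 1.6, 6.8]
opening: 0.0255
```

```bash
python3 o.py
```

```text
{'t': 30.425, 'tool_pos': [0.5612, -0.2184, 0.0768], 'tool_rot': [-3.1397, -0.0006, -0.0092], 'contact_force': [-2.3615, 1.5733, 6.8036], 'wrist_torque': [0.2006, 0.4307, -0.006], 'opening': 0.0255}
```

Request:
{"method": "play_rows", "body": {
  "motion": [
    [[1,0,0,0.1,0,0,0],[1,0,0,0.15,0,0,0],[1,0,0,0.2,0,0,0],[1,0,0,0.2,0,0,0]]
  ]
}}

```text
t: 30.92
tool_pos: [0.5616, -0.2186, 0.0767]
tool_rot: [-3.14, -0.001, -0.01]
contact_force: [-4.5, 2.4, 13.0]
opening: 0.0263
```

```bash
python3 o.py
```

```text
{'t': 30.925, 'tool_pos': [0.5616, -0.2186, 0.0767], 'tool_rot': [-3.1399, -0.0007, -0.0097], 'contact_force': [-4.516, 2.4155, 12.962], 'wrist_torque': [0.4786, 0.831, 0.0235], 'opening': 0.0263}
```

Hard stop reached: 13 N with no further travel, at exactly the predicted height. I'll relax, release and retreat.

Request:
{"method": "play_rows", "body": {
  "motion": [
    [[1,-0.05,0,0,0,0,0],[1,-0.05,0,0,0,0,0],[-1,-0.05,0,0,0,0,0],[-1,-0.05,0,0,0,0,0],[-1,-0.05,0,0,0,0,0],[-1,-0.05,0,0,0,0,0],[-1,-0.05,0,-1,0,0,0],[-1,-0.05,0,-4,0,0,0],[-1,-0.05,0,-8,0,0,0],[-1,-0.05,0,-12,0,0,0],[-1,-4,-5,-13,0,0,0],[-1,-8,-10,-13,0,0,0],[-1,-9,-15,-13,0,0,0],[-1,-10,-20,-13,0,0,0],[-1,-10,-20,-13,0,0,0],[-1,-10,-20,-13,0,0,0]]
  ]
}}

```text
t: 32.92
tool_pos: [0.461, -0.0191, 0.2072]
tool_rot: [-3.141, -0.001, -0.012]
contact_force: [0.1, 0.8, 0.5]
opening: 0.0856
```

```bash
python3 o.py; python3 - <<'E'
from h import *
a=snap("side","side15"); b=snap("top","top15")
f=lambda r,u,v:cv2.resize(r["color"][v-40:v+40,u-40:u+40,::-1],(390,390),interpolation=cv2.INTER_CUBIC)
cv2.imwrite("pics/fin.png",np.hstack([f(a,350,180),f(b,400,250)])); cv2.imwrite("pics/top15.png",b["color"][:,:,::-1])
E
```

```text
{'t': 32.925, 'tool_pos': [0.461, -0.0191, 0.2072], 'tool_rot': [-3.1407, -0.0014, -0.0117], 'contact_force': [0.0502, 0.7623, 0.5195], 'wrist_torque': [-0.009, 0.0181, -0.0028], 'opening': 0.0856}
```

View pics/fin.png

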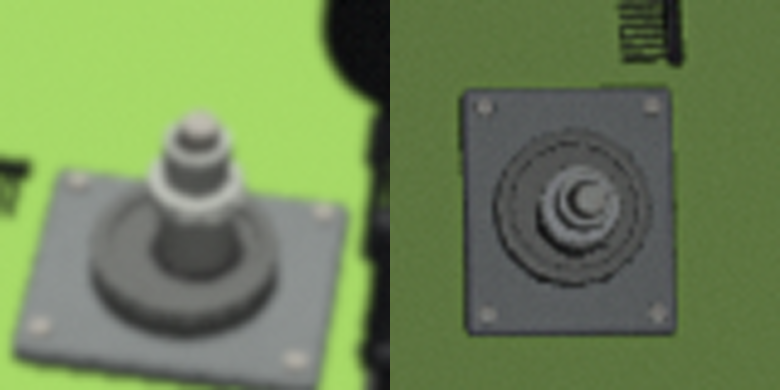

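View pics/top15.png

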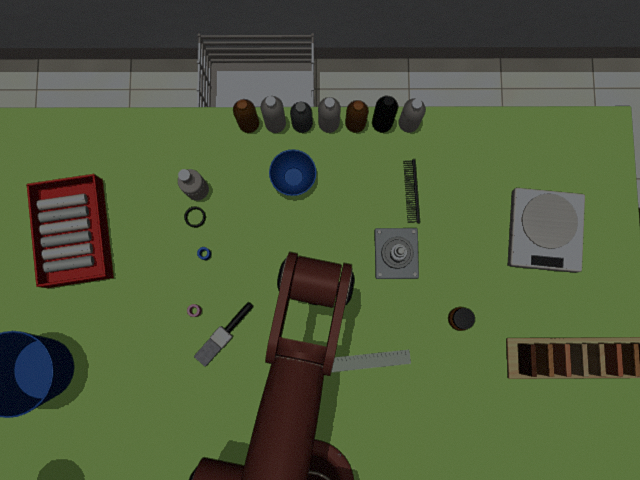

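The stack is complete and upright at top (398,252), with the collar flush and the spindle end showing above the bushing. The other things on the bench have not moved.

```bash
python3 -c "
from station import ctrl
print(ctrl.finish_job())"
```

```text
the job is handed in; nothing more can be done
None
```

I threaded the spacer, washer and bushing (flange down) onto the spindle in that order and pressed the stack home. Then I let go, moved the arm clear and handed the job in at about 33 s; no verdict was reported.

- **Threading:** Each part went past the spindle's end with no force beyond about 1 N. Each was lowered by hand until contact, at 4 to 5.5 N.
- **Pressing:** The collar slid down about 7 mm and then stopped hard: at 13 N downward there was almost no further travel. The tool height was then 76.7 mm, against 76.8 mm expected for a bushing underside of 66 mm.
- **Final pictures:** They show the stack upright on the spindle, the spacer's foot level with the rim as far as can be seen, and the spindle end showing above the bushing. By eye, the bowl, bottle, jar, brush, ring, comb and look-alikes had not moved.
- **Disagreements:** The two cameras differed by about 4 mm on the spindle's y position, so I aimed between them and felt for it. The jaws read 37.7 mm on the 40 mm washer. I put that down to the fingers tilting when gripping with their tips, and the washer held and seated normally.

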